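# Stand a gate hinge pin up in the fingers and clamp it in the vise

### The job

Pick the gate hinge pin up off the bench by its round pin, and push its square foot against the upright face of the angle-iron stop so that the part turns within the fingers until it hangs upright, foot down. Then stand it by its foot flat on the bed of the vise, pin pointing straight up and foot square to the jaws and well between them, let go, and push the moving jaw until the foot is clamped snugly between both jaws. Leave the pipe stub, the loose nut and the red tube offcut where they are.

Things in the scene. Friction and masses are not known exactly. Their poses are not given: they have to be found in the camera images.
- hinge_pin: loose gate hinge pin, plain steel, about 0.4 kg, lying flat: square foot block 30 x 30 mm, 50 mm long, then a round pin 18 mm thick, 70 mm long. Origin: centre of the foot's square end. +x runs along the axis from foot to pin (up when it stands on its foot); y, z square to the block's sides. Lying, the axis is 15 mm above the bench and the pin's underside 6 mm
- pin_end (a point): centre of the round pin's free end, 120 mm from the foot. A light grip (20 N) on the pin lets the part turn between the fingers when its foot is pushed with some newtons; a firm grip (40 N and more) carries it with little droop. Centre of mass 42 mm from the foot: standing, it settles upright from a lean under 0.25 rad. Mass and friction vary
- stop: stop of angle iron fixed to the bench: upright leg 120 mm long, 45 mm tall, 6 mm thick, the other leg flat on the bench behind it. Origin: middle of the foot of its free upright face, at bench height. +x points into the stop (the free side is -x), y runs along the face, z up
- vise: push-to-close bench vise, dark steel, fixed to the bench. Origin at bench height, 35 mm before the fixed jaw's face. +x points from moving to fixed jaw, y runs along the jaws. Flat bed 30 mm above the bench, 100 mm wide, from x = -150 to 110 mm; foot flange 160 mm wide, below 20 mm. Jaws 100 mm wide, tops 75 mm above the bench
- jaw_fixed (a point): foot of the fixed jaw's face, in the middle of its width, on the bed (30 mm above the bench), at x = 35 mm of the vise; axes as the vise. The jaw is 40 mm thick, beyond it in +x
- jaw (a joint): travel of the vise's moving jaw towards the fixed jaw, m: 0 fully open (75 mm between the jaw faces), growing as it closes, opening = 75 mm - travel, at most 60 mm of travel. It slides stiffly, needs about 5 N, and stays where it is left; pushed against a part with 10 to 20 N it clamps, and holds by friction
- jaw_back (a point): middle of the moving jaw's back, 61 mm above the bench, axes as the vise: push here along the vise's +x to close the jaw. It moves with the jaw, which is 45 mm thick (its face is at x = -40 mm + travel of the vise). Behind it is only the flat bed
- pipe_stub: bystander: short copper-brown pipe ring standing on end, 48 mm across, 60 mm tall, origin under its centre; not to be disturbed
- tube_offcut: bystander: red-painted square tube offcut lying flat, 160 x 30 x 30 mm along its x, origin under its centre; not to be disturbed
- nut: bystander: large loose steel nut, about 30 mm across, 16 mm tall, origin under its centre; not to be disturbed

How it is judged:
By the outcome, as a careful person would: the job done as asked, in the order asked, and still so for the second after the job is handed in, with the robot touching nothing.
It also fails if it takes over 72 s, if anything falls off the work surface, if the arm or the gripper's body presses on something with over 40 N, if the wrist force passes 120 N, or if a joint passes its speed limit or range.

### The arm

A 7-joint arm with a two-finger parallel gripper is mounted at the origin on the work surface. World frame = base frame: x ahead of the robot, y to its left, z up, the work surface at z = 0. Lengths are in mm, angles in rad, forces in N, time in s.
With the tool pointing down it reaches from about 350 to 775 mm from the base axis. Payload 3.1 kg.
Tool frame: the origin (TCP) lies at the very end of the fingers, on their centre line; the grasp point (between the pads) lies 19 mm behind it; z points along the fingers, y is the line along which they close (so a half turn about z gives the same grasp; the last joint's range is limited). The gripper opens to 85 mm and grips with 20 to 120 N. Pads are 22 mm wide; open, the fingers measure 114 mm over their backs; the gripper's body (76 mm by 85 mm) begins 54 mm behind the grasp point. The pads swing forward as they close: fully open they stand 13 mm farther back than shut.
Start: joints at [1.12, 0.311, 0.014, 1.512, -0.004, 1.319, -0.027], TCP at [218.663, -504.682, 231.304] pointing down, gripper open.
Joint ranges: [-2.7, 2.7], [-0.3, 1.91], [-1.27, 1.3], [0.12, 2.57], [-1.44, 4.58], [0.2, 2.03], [-3.05, 3.05]. Speed limits (rad/s): [2.79, 2.79, 3.14, 3.14, 3.14, 3.14, 3.14].

### API

Orientations are given as a rotation vector (axis times angle).
In Python, from plant import bot gives the robot as it stands. The module is installed in compiled form; this text tells all that it offers.
- The arm moves only by the shell command python3 -m crank 'ROWS'. ROWS is text: rows parted by semicolons, each of 7 numbers parted by spaces: the turn, a rotation vector about the world's x, y, z in degrees, then the shift along the world's x, y, z in mm, then the finger opening in mm, from 0 to 85.4. A call has 1 to 8 rows; each row is the pose to reach, as a shift and turn from the pose commanded when the call began; what a row does not reach only later rows make up. A row lasts 1/10 s, in which the tool goes at most 50 mm and 8.59 degrees, less where a joint would pass 70% of its speed; a pose out of reach is approached as far as the arm can. A call with a gripper value outside its range is refused whole. The fingers move at their own pace and stop on an object; the grip force is fixed at half the most. Time passes only in rows, so rows that repeat a pose let the fingers close. It gives the time, the measured TCP pose, the force, the opening and the grip force at its end, in the units of the state.
- bot.get_obs(): the state, without advancing time (a new reading comes with each control period).
- bot.snapshot(name): name is "side" or "top" or "wrist"; returns a dict with "img" (420x560x3 uint8, red, green, blue), "K" (3x3 intrinsics, pixels), "dist_coeffs" ([k1, k2, p1, p2, k3] as OpenCV has them; the pictures are not rectified), "camera_from_world" (4x4, takes a point from world to camera coordinates); the wrist camera has in their place "hand_eye" (4x4, takes a point from camera to tool coordinates, whose origin is the TCP and whose axes are the flange's). Camera axes: x right, y down, z forward; pixel columns grow to the right and rows downward; lengths in mm; the calibration is good to about 2 mm. A picture is of the moment at which its call begins: read the wrist's pose just before it. There is no depth.
- bot.job_done(): hands the job in; it is judged then, once.
The state is a dict: "time": time; "joints": joint angles; "dq": joint speeds; "joint_efforts": joint torques, N m; "tcp_pos": TCP position; "eef_rot": TCP orientation; "force": force on the tool from outside, world axes, zero at the start; "torque": the same for the moment, N m; "opening": finger opening in mm; "grasp_force": force on a finger pad.
Only numpy, scipy, OpenCV 4.12 (cv2) and the standard library are available. Lean on these libraries where they do the work, as an engineer would, in place of code of your own. Each camera call takes 0.05 s, during which the arm holds its last target. There are 200 camera calls.

## Working session

There is one attempt and no reset: what is moved stays moved. The work goes in short steps, Python scripts to look and compute and a shell command to move; the robot and the scene stay as the last step left them, time stands still between calls to the robot, and variables do not carry over. Pictures are saved under pics/ and viewed, at most 10 in all, crops included, and the job is handed in when it is done.

```bash
mkdir -p pics
cat > h.py <<'E'
import numpy as np, cv2
from plant import bot
from scipy.spatial.transform import Rotation as R
def snap(n):
    o=bot.get_obs(); s=bot.snapshot(n); s['obs']=o
    if 'camera_from_world' not in s:
        T=np.eye(4); T[:3,:3]=R.from_rotvec(o['eef_rot']).as_matrix(); T[:3,3]=o['tcp_pos']
        s['camera_from_world']=np.linalg.inv(T@np.array(s['hand_eye']))
    return s
def save(s,f): cv2.imwrite('pics/'+f,cv2.cvtColor(s['img'],cv2.COLOR_RGB2BGR))
def ray(s,px):
    px=np.array(px,float).reshape(-1,1,2)
    u=cv2.undistortPoints(px,np.array(s['K'],float),np.array(s['dist_coeffs'],float)).reshape(-1,2)
    d=np.c_[u,np.ones(len(u))]; M=np.linalg.inv(s['camera_from_world'])
    return M[:3,3], d@M[:3,:3].T
def plane(s,px,z):
    c,d=ray(s,px); z=np.asarray(z,float)
    return c+d*((z-c[2])/d[:,2])[:,None]
def proj(s,P):
    T=np.array(s['camera_from_world']); r,_=cv2.Rodrigues(T[:3,:3])
    return cv2.projectPoints(np.array(P,float).reshape(-1,3),r,T[:3,3],np.array(s['K'],float),np.array(s['dist_coeffs'],float))[0].reshape(-1,2)
def st():
    o=bot.get_obs()
    for k in o: print(k,np.round(o[k],3))
E
python3 - <<'E'
from h import *
st()
for n in('top','side'):
    s=snap(n); save(s,n+'0.png'); print(n,np.round(np.linalg.inv(s['camera_from_world']),2).tolist(),s['K'])
E
```

```text
time 0.0
joints [ 1.12   0.312  0.014  1.513 -0.004  1.319 -0.027]
dq [-0.     0.001  0.001 -0.     0.    -0.002  0.001]
joint_efforts [ 0.0000e+00 -3.7991e+01  1.4600e-01 -2.3059e+01  1.2000e-02  1.4000e-02
 -0.0000e+00]
tcp_pos [ 218.344 -503.999  230.208]
eef_rot [-3.074e+00 -6.370e-01  1.000e-03]
force [1.018 0.826 0.767]
torque [-0.    -0.061  0.024]
grasp_force 0.0
opening 85.38
top [[-0.0, -0.98, 0.17, 365.94], [-1.0, 0.0, -0.0, 14.54], [0.0, -0.17, -0.98, 1065.69], [0.0, 0.0, 0.0, 1.0]] [[461.50680888   0.         270.54864053]
 [  0.         461.50680888 221.29964558]
 [  0.           0.           1.        ]]
side [[-0.99, -0.1, 0.09, 473.42], [-0.13, 0.75, -0.64, 488.12], [-0.01, -0.65, -0.76, 661.7], [0.0, 0.0, 0.0, 1.0]] [[435.16652153   0.         286.69055746]
 [  0.         435.16652153 202.84547229]
 [  0.           0.           1.        ]]
```

View pics/top0.png

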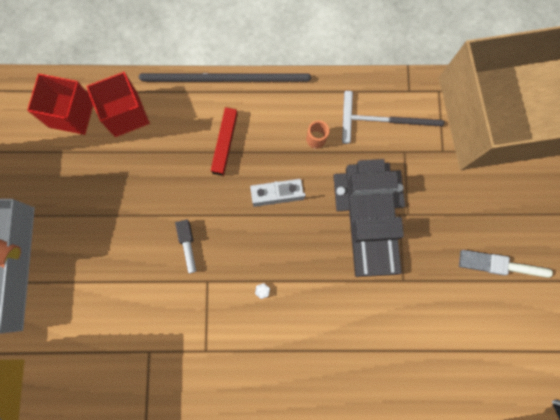

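View pics/side0.png

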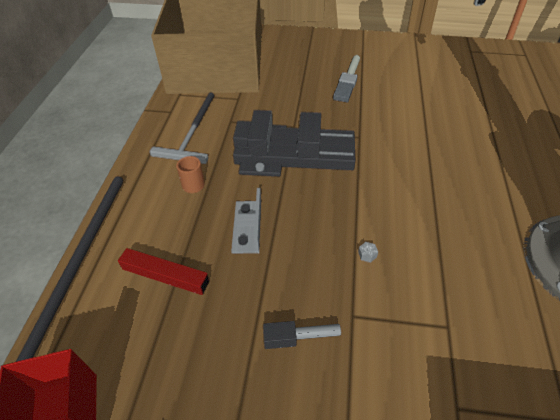

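The top view shows the hinge pin at (184,232)–(192,270) with its foot away from the robot. The stop is at (278,192), the vise at (375,220) with its moving jaw below and its fixed jaw above, the nut at (262,290), the tube at (225,140) and the pipe at (318,133). The side view agrees: pin (265–340,333), stop (247,225) with its upright leg at column ~260, vise (295,145).

Run:
```python
from h import *
t=snap('top'); s=snap('side')
for nm,p,z in [('footend',(183,222),15),('pinend',(193,272),15),('junction',(187,243),15),('nut',(262,290),16),('pipe',(318,128),60),('tubeA',(231,110),30),('tubeB',(218,172),30),('stopL',(252,203),0),('stopR',(305,196),0),('stopUL',(251,182),0)]:
    print('top',nm,plane(t,p,z)[0].round())
for nm,p,z in [('footend',(265,333),15),('pinend',(340,331),15),('stop top near',(258,252),0)]:
    print('side',nm,plane(s,p,z)[0].round())
a=cv2.resize(t['img'][140:300,160:420],None,fx=3,fy=3,interpolation=cv2.INTER_CUBIC)
cv2.imwrite('pics/topc.png',a[:,:,::-1])
b=cv2.resize(s['img'][95:355,215:375],None,fx=2.3,fy=2.3,interpolation=cv2.INTER_CUBIC)
cv2.imwrite('pics/sidec.png',b[:,:,::-1])
```

```text
top footend [551. 212.  15.]
top pinend [436. 186.  15.]
top junction [502. 201.  15.]
top nut [395.  30.  16.]
top pipe [761. -99.  60.]
top tubeA [818. 103.  30.]
top tubeB [666. 132.  30.]
top stopL [599.  54.   0.]
top stopR [616. -72.   0.]
top stopUL [650.  56.   0.]
side footend [551. 208.  15.]
side pinend [435. 190.  15.]
side stop top near [591.  50.   0.]
```

View pics/topc.png

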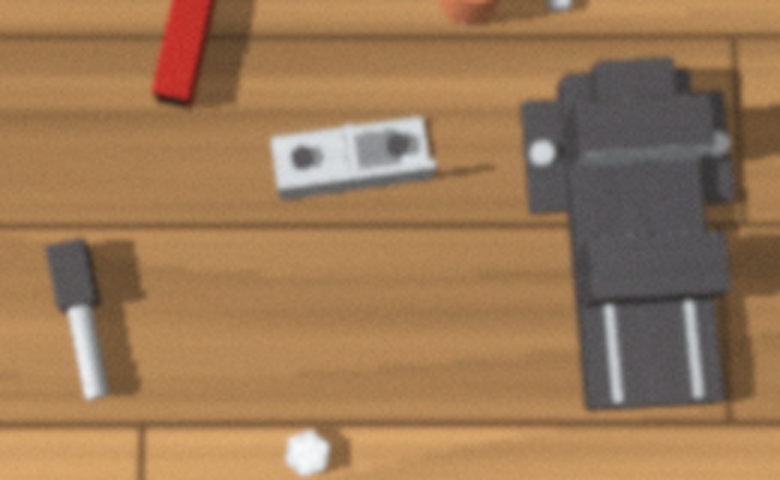

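View pics/sidec.png

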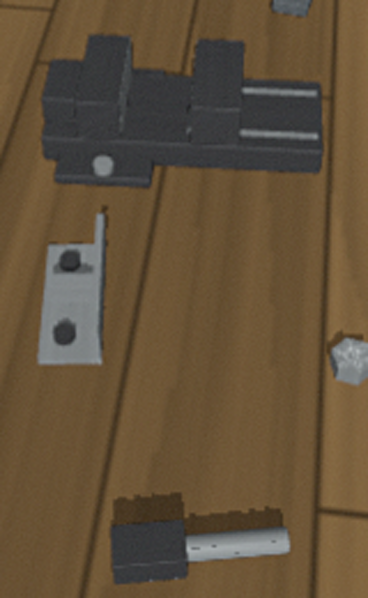

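The crops give clear corners: foot block (47,246)–(98,300), pin tip (95,397), bed near corners (587,408) and (722,402), and the stop's front base line (283,197)–(436,178). The moving jaw is visible in both views. I'll get rough poses from these, then check them with the wrist camera on the way.

Run:
```python
from h import *
t=snap('top')
def P(c,z):
    return plane(t,np.array([[a/3+160,b/3+140] for a,b in c]),z)
f=P([(66,242)],30)[0]; j=P([(79,305)],30)[0]; e=P([(94,397)],15)[0]
print('hinge',f.round(1),j.round(1),e.round(1),np.hypot(*(f-j)[:2]),np.hypot(*(f-e)[:2]),np.degrees(np.arctan2(*(f-e)[1::-1])))
for n,c,z in [('bed -150',[(587,408),(722,402)],30),('jawback top',[(592,300),(727,292)],75),('jaw front top',[(585,237),(722,232)],75),('stop base',[(283,197),(436,178)],0),('stop top',[(278,188),(435,164)],45)]:
    p=P(c,z); d=p[1]-p[0]; print(n,p.round(1).tolist(),'L',np.hypot(*d[:2]).round(1),'ang of +x',np.degrees(np.arctan2(d[0],-d[1])).round(2),'mid',p.mean(0).round(1))
s=snap('wrist'); print(np.round(s['hand_eye'],2).tolist(),s['K'])
```

```text
hinge [551.7 211.5  30. ] [503.6 200.2  30. ] [435.6 189.6  15. ] 49.468610339752594 118.18771387913844 10.679338954669833
bed -150 [[425.5, -179.4, 30.0], [429.8, -279.6, 30.0]] L 100.3 ang of +x 2.48 mid [ 427.6 -229.5   30. ]
jawback top [[500.3, -177.4, 75.0], [505.9, -274.7, 75.0]] L 97.5 ang of +x 3.32 mid [ 503.1 -226.    75. ]
jaw front top [[546.5, -174.0, 75.0], [549.9, -273.4, 75.0]] L 99.5 ang of +x 1.99 mid [ 548.2 -223.7   75. ]
stop base [[592.7, 48.0, 0.0], [607.7, -72.5, 0.0]] L 121.5 ang of +x 7.11 mid [600.2 -12.3   0. ]
stop top [[590.0, 50.4, 45.0], [608.3, -68.3, 45.0]] L 120.1 ang of +x 8.77 mid [599.2  -8.9  45. ]
[[-0.0, -0.95, -0.3, 76.57], [1.0, -0.0, -0.0, 0.28], [-0.0, -0.3, 0.95, -142.45], [0.0, 0.0, 0.0, 1.0]] [[302.90399018   0.         272.93974528]
 [  0.         302.90399018 208.69783432]
 [  0.           0.           1.        ]]
```

```bash
python3 -m crank '0 0 -6 40 40 0 85; 0 0 -12 80 80 0 85;0 0 -12 120 120 0 85;0 0 -12 155 155 0 85;0 0 -12 190 190 0 85;0 0 -12 225 225 0 85;0 0 -12 260 260 0 85;0 0 -12 260 260 0 85' && python3 -m crank '0 0 0 0 0 0 85;0 0 0 0 0 0 85'
python3 - <<'E'
from h import *
st()
s=snap('wrist'); save(s,'w1.png'); np.save('w1.npy',s,allow_pickle=True)
v=np.array([577.6,-225]);c,n=np.cos(np.radians(2.6)),np.sin(np.radians(2.6))
def V(x,y,z): return [v[0]+c*x-n*y,v[1]+n*x+c*y,z]
print(proj(s,[V(-150,50,30),V(-150,-50,30),V(-75,50,75),V(-75,-50,75),V(35,50,75),V(35,-50,75)]).round(1).tolist())
E
```

```text
time: 1.1
tcp_pos: [483.0, -237.8, 231.4]
eef_rot: [-3.121, -0.328, -0.005]
force: [0.0, 0.4, -0.0]
opening: 84.6
grasp_force: 0.0
time: 1.3
tcp_pos: [478.0, -245.5, 231.1]
eef_rot: [3.125, 0.312, -0.002]
force: [-0.4, -1.0, -0.1]
opening: 85.3
grasp_force: 0.0
time 1.3
joints [ 0.575  0.293 -0.172  1.54   0.052  1.314 -0.975]
dq [ 0.03  -0.008  0.037  0.006  0.003  0.002 -0.003]
joint_efforts [-1.5920e+00 -3.6702e+01 -2.3180e+00 -2.3127e+01 -2.2800e-01 -3.6000e-02
 -8.0000e-03]
tcp_pos [ 478.014 -245.454  231.085]
eef_rot [ 3.125e+00  3.120e-01 -2.000e-03]
force [-0.442 -0.967 -0.093]
torque [-0.002  0.023 -0.006]
grasp_force 0.0
opening 85.269
[[211.5, 213.1], [293.9, 225.0], [209.7, 156.0], [310.0, 171.4], [220.9, 30.0], [333.7, 49.6]]
```

View pics/w1.png

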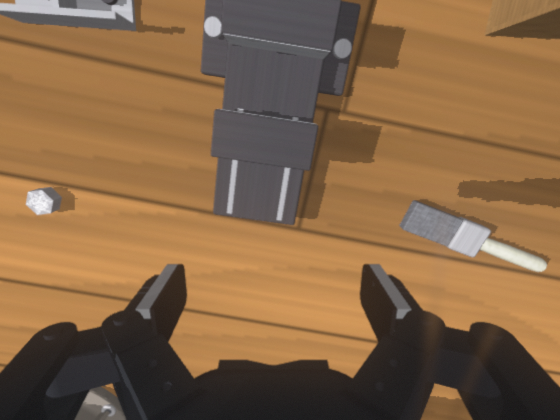

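The wrist view shows the bed's near corners at (214,214) and (296,223), the jaw back's top edge (212,155)–(310,169), its front edge (217,110)–(318,123) and the fixed jaw's face edge near (224,36)–(331,52).

```bash
python3 - <<'E'
from h import *
s=np.load('w1.npy',allow_pickle=True).item()
for n,c,z in [('bed -150',[(214.5,214),(296,223.5)],30),('jawback top',[(212,155),(310.5,169)],75),('jaw front top',[(217,110),(318,123)],75),('fixed top',[(224,36),(331,52)],75)]:
    p=plane(s,c,z); d=p[1]-p[0]; print(n,p.round(1).tolist(),'L',np.hypot(*d[:2]).round(1),'yaw',np.degrees(np.arctan2(d[0],-d[1])).round(2),'mid',p.mean(0).round(1))
E
python3 -m crank '0 0 0 0 50 0 85; 0 0 0 0 100 0 85;0 0 0 0 150 0 85;0 0 0 0 200 0 85;0 0 0 0 250 0 85;0 0 0 0 290 0 85; 0 0 0 0 290 0 85;0 0 0 0 290 0 85'
python3 - <<'E'
from h import *
s=snap('wrist'); save(s,'w2.png'); np.save('w2.npy',s,allow_pickle=True); print(s['obs']['tcp_pos'],s['obs']['dq'])
E
```

```text
bed -150 [[425.0, -185.5, 30.0], [432.4, -283.8, 30.0]] L 98.6 yaw 4.29 mid [ 428.7 -234.7   30. ]
jawback top [[501.8, -180.5, 75.0], [507.4, -278.3, 75.0]] L 97.9 yaw 3.28 mid [ 504.6 -229.4   75. ]
jaw front top [[544.3, -179.4, 75.0], [551.6, -274.9, 75.0]] L 95.8 yaw 4.37 mid [ 547.9 -227.2   75. ]
fixed top [[606.2, -176.8, 75.0], [612.6, -271.5, 75.0]] L 95.0 yaw 3.81 mid [ 609.4 -224.1   75. ]
time: 2.15
tcp_pos: [478.5, 43.9, 231.4]
eef_rot: [3.125, 0.311, 0.0]
force: [0.8, -0.9, -0.6]
opening: 85.1
grasp_force: 0.0
[478.52284829  43.91982782 231.42456993] [0.02970447 0.00536484 0.04562378 0.00011487 0.01130736 0.00056647
 0.00056874]
```

View pics/w2.png

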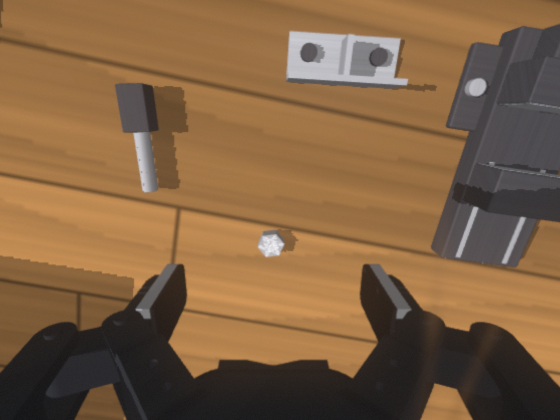

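The second wrist view shows the foot block's end edge (117,84)–(153,86), the block/pin junction (123,131)–(158,130), the pin end (149,191), and the stop's front edge (288,82)–(407,87).

Run:
```python
from h import *
s=np.load('w2.npy',allow_pickle=True).item()
f=plane(s,[(117,84.5),(153,85)],30).mean(0); j=plane(s,[(122.5,131),(158,130)],30).mean(0); e=plane(s,[(149.5,191)],15)[0]; k=plane(s,[(141,133)],24)[0]
print(f.round(1),j.round(1),k.round(1),e.round(1))
for a,b in((f,j),(f,e)): print(np.hypot(*(a-b)[:2]),np.degrees(np.arctan2(*(a-b)[1::-1])))
for z in (0,45):
    p=plane(s,[(288,82),(407,87)],z); d=p[1]-p[0]; print('stop',z,p.round(1).tolist(),np.hypot(*d[:2]),np.degrees(np.arctan2(d[0],-d[1])))
```

```text
[551.7 205.5  30. ] [505.9 197.1  30. ] [502.5 198.5  24. ] [434.1 187.5  15. ]
46.562174437142026 10.33770152587693
118.99471745943465 8.692993958569664
stop 0 [[588.9, 47.6, 0.0], [610.4, -87.4, 0.0]] 136.6282203592797 9.048635788885006
stop 45 [[584.7, 48.9, 45.0], [603.6, -69.8, 45.0]] 120.18322895775651 9.04863578888498
```

```bash
python3 -m crank '0 0 -1 -4 50 0 85; 0 0 -1 -8 100 -30 85;0 0 -1 -11 149 -70 85;0 0 -1 -11 149 -115 85;0 0 -1 -11 149 -160 85;0 0 -1 -11 149 -195 85;0 0 -1 -11 149 -215 85;0 0 -1 -11 149 -220 85' && python3 -m crank '0 0 0 0 0 -4 85;0 0 0 0 0 -8 85;0 0 0 0 0 -8 85'
python3 - <<'E'
from h import *
s=snap('wrist'); save(s,'w3.png'); np.save('w3.npy',s,allow_pickle=True)
E
```

```text
time: 3.0
tcp_pos: [466.4, 189.7, 8.2]
eef_rot: [3.125, 0.277, -0.01]
force: [0.7, -0.1, 0.1]
opening: 85.1
grasp_force: 0.0
time: 3.3
tcp_pos: [468.8, 194.1, 4.2]
eef_rot: [-3.129, -0.284, -0.003]
force: [-0.3, -0.2, 0.1]
opening: 85.0
grasp_force: 0.0
```

View pics/w3.png

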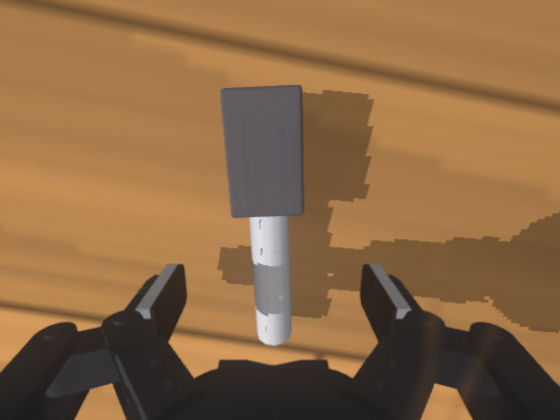

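The fingers straddle the round pin (axis at column 271, junction at row 215, pin end at row 340), well centred. Closing now.

```bash
python3 -m crank '0 0 0 0 0 -1.5 60;0 0 0 0 0 -1.5 40;0 0 0 0 0 -1.5 25;0 0 0 0 0 -1.5 17;0 0 0 0 0 -1.5 17;0 0 0 0 0 -1.5 17;0 0 0 0 0 -1.5 17;0 0 0 0 0 -1.5 17' && python3 -m crank '0 0 0 0 0 0 10;0 0 0 0 0 0 10;0 0 0 0 0 0 0;0 0 0 0 0 0 0'
```

```text
time: 4.15
tcp_pos: [467.6, 194.9, 1.9]
eef_rot: [-3.128, -0.286, -0.0]
force: [-0.4, 1.0, 0.7]
opening: 17.4
grasp_force: 16.5
time: 4.55
tcp_pos: [467.6, 194.9, 1.9]
eef_rot: [-3.128, -0.286, -0.0]
force: [-1.0, 1.9, 2.4]
opening: 15.8
grasp_force: 58.2
```

```bash
python3 -m crank '0 0 0 0 0 15 0;0 0 0 0 0 40 0;0 0 0 0 0 70 0;0 0 0 0 0 100 0;0 0 0 0 0 118 0;0 0 0 0 0 118 0' && python3 -m crank '0 0 -1 0 -20 0 0;0 0 -2 5 -60 0 0;0 0 -2 10 -100 0 0;0 0 -2 15 -140 0 0;0 0 -2 18 -180 0 0;0 0 -2 20 -210 0 0;0 0 -2 20 -221 0 0;0 0 -2 20 -221 0 0' && python3 -m crank '0 0 0 0 0 0 0'
cat > plan.py <<'E'
from h import *
import sys
# rel to commanded pose given: tcp xyz, tool tilt 0
def tab(tcp,th0,C_s,rows,psi=8.5,lat=-98.2,off=13,d=85):
    u=np.array([np.cos(np.radians(psi)),np.sin(np.radians(psi)),0]); v=np.array([-u[1],u[0],0])
    for phi,th,cz in rows:
        p,t=np.radians(phi),np.radians(th)
        s=C_s-(d*np.cos(p)+15*np.sin(p)); z=cz+d*np.sin(p)-15*np.cos(p)
        P=s*u+lat*v+[0,0,z]
        T=P-off*(np.sin(t)*u+np.cos(t)*np.array([0,0,1]))
        print('phi',phi,'th',th,'rot',np.round((th-th0)*v,1),'shift',np.round(T-tcp,1),'tcp',T.round(1))
E
python3 - <<'E'
from plan import *
st()
s=snap('side'); save(s,'s1.png')
w=snap('wrist'); np.save('w4.npy',w,allow_pickle=True); save(w,'w4.png')
E
```

```text
time: 5.15
tcp_pos: [469.1, 193.4, 121.1]
eef_rot: [3.128, 0.282, 0.005]
force: [1.2, 0.8, -4.9]
opening: 15.9
grasp_force: 58.5
time: 5.95
tcp_pos: [485.6, -29.9, 117.5]
eef_rot: [3.133, 0.222, -0.008]
force: [0.2, 0.2, -5.4]
opening: 15.5
grasp_force: 58.6
time: 6.05
tcp_pos: [486.4, -25.2, 118.5]
eef_rot: [-3.131, -0.232, 0.005]
force: [0.4, 0.6, -5.3]
opening: 16.2
grasp_force: 58.6
time 6.05
joints [ 0.305  0.307 -0.351  1.831  0.12   1.027 -1.516]
dq [-0.021 -0.009 -0.027 -0.009 -0.002 -0.002  0.005]
joint_efforts [ 1.3210e+00 -3.5696e+01 -1.5100e+00 -2.2033e+01  2.2900e-01 -1.5700e-01
 -8.0000e-03]
tcp_pos [486.401 -25.227 118.494]
eef_rot [-3.131 -0.232  0.005]
force [ 0.431  0.573 -5.254]
torque [ 0.049  0.183 -0.01 ]
grasp_force 58.573
opening 16.238
```

View pics/s1.png

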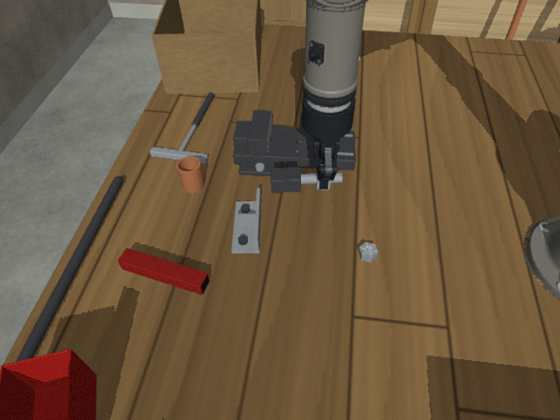

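The side view shows the part held level, with its foot block at (285,177), the pin crossing the fingers at (325,178), and the stop below it at (247,225).

Run:
```python
from plan import *
t0=np.array([487.5,-26,119.3])
print('approach');tab(t0,0,569,[(12,12,70),(24,24,50),(35,35,32)])
print('push');tab(np.array([0,0,0.]),35,589,[(35,35,32),(40,34,32),(45,32,32),(50,29,32),(55,25,32),(60,21,32),(65,17,32),(70,13,32),(75,9,31),(80,5,30),(85,2,28),(90,0,26)])
```

```text
approach
phi 12 th 12 rot [-1.8 11.9  0. ] shift [  1.8  -0.2 -59. ] tcp [489.3 -26.2  60.3]
phi 24 th 24 rot [-3.5 23.7  0. ] shift [  1.7  -0.2 -60.3] tcp [489.2 -26.2  59. ]
phi 35 th 35 rot [-5.2 34.6  0. ] shift [  5.    0.3 -61.5] tcp [492.5 -25.7  57.8]
push
phi 35 th 35 rot [-0.  0.  0.] shift [512.3 -22.7  57.8] tcp [512.3 -22.7  57.8]
phi 40 th 34 rot [ 0.1 -1.  -0. ] shift [515.9 -22.2  64.4] tcp [515.9 -22.2  64.4]
phi 45 th 32 rot [ 0.4 -3.  -0. ] shift [520.3 -21.5  70.5] tcp [520.3 -21.5  70.5]
phi 50 th 29 rot [ 0.9 -5.9 -0. ] shift [525.4 -20.8  76.1] tcp [525.4 -20.8  76.1]
phi 55 th 25 rot [ 1.5 -9.9 -0. ] shift [531.2 -19.9  81.2] tcp [531.2 -19.9  81.2]
phi 60 th 21 rot [  2.1 -13.8  -0. ] shift [537.6 -19.   86. ] tcp [537.6 -19.   86. ]
phi 65 th 17 rot [  2.7 -17.8  -0. ] shift [544.3 -17.9  90.3] tcp [544.3 -17.9  90.3]
phi 70 th 13 rot [  3.3 -21.8  -0. ] shift [551.5 -16.9  94.1] tcp [551.5 -16.9  94.1]
phi 75 th 9 rot [  3.8 -25.7  -0. ] shift [558.9 -15.8  96.4] tcp [558.9 -15.8  96.4]
phi 80 th 5 rot [  4.4 -29.7  -0. ] shift [566.7 -14.6  98.2] tcp [566.7 -14.6  98.2]
phi 85 th 2 rot [  4.9 -32.6  -0. ] shift [574.5 -13.4  98.4] tcp [574.5 -13.4  98.4]
phi 90 th 0 rot [  5.2 -34.6  -0. ] shift [582.2 -12.3  98. ] tcp [582.2 -12.3  98. ]
```

```bash
python3 -m crank '-1.2 7.9 0 1 0 -25 0;-2.4 15.8 0 2 0 -45 0;-3.6 23.7 0 2 0 -55 0;-4.8 31.6 0 4 0 -60 0;-5.2 34.6 0 5 0 -61.5 0;-5.2 34.6 0 5 0 -61.5 0;-5.2 34.6 0 5 0 -61.5 0' && python3 -m crank '0 0 0 4 0.6 0 0;0 0 0 8 1.2 0 0;0 0 0 8 1.2 0 0;0 0 0 8 1.2 0 0' && python3 -m crank '0 0 0 3 0.5 0 0;0 0 0 6 0.9 0 0;0 0 0 6 0.9 0 0'
```

```text
time: 6.85
tcp_pos: [493.4, -25.2, 57.9]
eef_rot: [2.947, 0.221, -0.925]
force: [-0.3, -0.5, -4.6]
opening: 16.0
grasp_force: 58.8
time: 7.25
tcp_pos: [500.9, -25.6, 59.0]
eef_rot: [2.946, 0.216, -0.926]
force: [-0.2, -0.2, -5.1]
opening: 16.1
grasp_force: 58.8
time: 7.55
tcp_pos: [507.2, -24.4, 58.2]
eef_rot: [2.946, 0.217, -0.927]
force: [-0.4, 0.3, -4.5]
opening: 15.7
grasp_force: 58.8
```

```bash
for i in 1; do python3 -m crank '0 0 0 1 0.1 0 0;0 0 0 2 0.3 0 0;0 0 0 2 0.3 0 0' | grep -E 'tcp|force'; python3 -m crank '0 0 0 1 0.1 0 0;0 0 0 2 0.3 0 0;0 0 0 2 0.3 0 0' | grep -E 'tcp|force'; python3 -m crank '0 0 0 1 0.1 0 0;0 0 0 2 0.3 0 0;0 0 0 2 0.3 0 0' | grep -E 'tcp|force'; done
```

```text
tcp_pos: [508.7, -24.3, 58.2]
force: [-0.1, -0.2, -3.8]
grasp_force: 58.8
tcp_pos: [510.8, -23.9, 58.3]
force: [0.1, -1.5, -4.5]
grasp_force: 58.8
tcp_pos: [512.5, -23.7, 58.3]
force: [-0.6, -0.1, -4.9]
grasp_force: 58.8
```

```bash
python3 -m crank '0 0 0 1 0.1 0 0;0 0 0 2 0.3 0 0;0 0 0 2 0.3 0 0' | grep -E 'tcp|force'; python3 -m crank '0 0 0 1 0.1 0 0;0 0 0 2 0.3 0 0;0 0 0 2 0.3 0 0' | grep -E 'tcp|force'
```

```text
tcp_pos: [513.1, -23.7, 58.7]
force: [-5.6, -0.5, -1.8]
grasp_force: 58.8
tcp_pos: [513.4, -23.6, 59.2]
force: [-8.4, -1.8, -1.2]
grasp_force: 58.6
```

Run:
```python
from h import *
s=snap('side'); save(s,'s2.png')
c=cv2.resize(s['img'][110:270,200:400],None,fx=4,fy=3.75,interpolation=cv2.INTER_CUBIC); cv2.imwrite('pics/s2c.png',c[:,:,::-1])
```

```text
(no output)
```

The foot is touching the stop (about 6–8 N). I'll switch to a light grip and start turning the part.

```bash
python3 -m crank '0 0 0 0 0 0 16.9;0 0 0 0 0 0 16.9;0 0 0 0 0 0 16.9' | grep -E 'tcp|force|open'; python3 -m crank '0.1 -0.5 0 1.8 0.2 3.3 16.9;0.1 -1 0 3.6 0.5 6.6 16.9;0.2 -2 0 6 0.8 9.8 16.9;0.4 -3 0 8 1.2 12.7 16.9;0.4 -3 0 8 1.2 12.7 16.9' | grep -E 'tcp|force|open|rot'
python3 - <<'E'
from h import *
s=snap('side'); save(s,'s3.png')
c=cv2.resize(s['img'][110:270,200:400],None,fx=4,fy=3.75,interpolation=cv2.INTER_CUBIC); cv2.imwrite('pics/s3c.png',c[:,:,::-1])
E
```

```text
tcp_pos: [514.2, -23.3, 59.0]
force: [-6.9, -0.1, -1.6]
opening: 17.0
grasp_force: 23.9
tcp_pos: [526.0, -21.5, 71.9]
eef_rot: [2.974, 0.219, -0.844]
force: [-1.4, 0.5, -3.5]
opening: 16.9
grasp_force: 23.8
```

View pics/s3c.png

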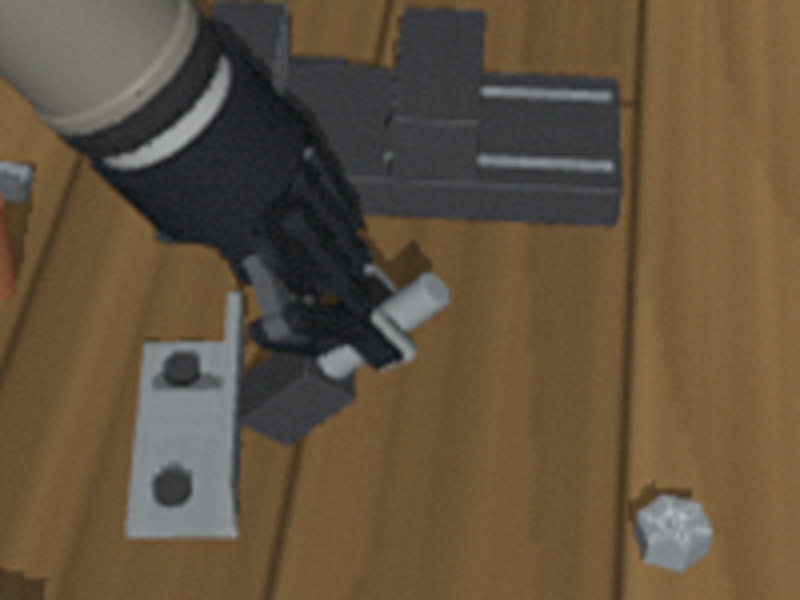

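The side crop shows the foot corner touching the stop's face near (240,400), the pin end at (432,290) and the junction at (338,362). I'll get the lean angle by casting these onto the part's vertical plane.

```bash
cat >> plan.py <<'E'
def vplane(s,px,psi=8.5,lat=-98.2):
    a=np.radians(psi);v=np.array([-np.sin(a),np.cos(a),0]);u=np.array([np.cos(a),np.sin(a),0])
    c,d=ray(s,px); P=c+d*((lat-c@v)/(d@v))[:,None]
    return np.c_[P@u,P[:,2]]
E
python3 - <<'E'
from plan import *
s=snap('side'); st()
q=vplane(s,[(200+432/4,110+290/3.75),(200+338/4,110+362/3.75)]); d=q[1]-q[0]
print(q.round(1),np.hypot(*d),np.degrees(np.arctan2(-d[1],d[0])))
E
```

```text
time 10.0
joints [ 0.116  0.834 -0.276  1.226  0.215  1.665 -1.596]
dq [ 0.     0.012  0.002 -0.001  0.005 -0.002  0.   ]
joint_efforts [ 7.0000e-03 -5.7091e+01 -4.1730e+00 -1.9506e+01 -3.6000e-02  3.2180e+00
 -2.0000e-03]
tcp_pos [525.841 -21.923  71.134]
eef_rot [ 2.973  0.218 -0.846]
force [-0.126  0.364 -4.821]
torque [ 0.129 -0.833 -0.033]
grasp_force 23.774
opening 17.123
[[500.8 107.1]
 [542.1  56.5]] 65.28998770443704 50.759551202956914
```

Run:
```python
from plan import *
tab(np.array([525.5,-21.7,71.0]),32,592.5,[(50,29,32),(55,25,32),(60,21,32),(65,17,32),(70,13,32),(75,9,31),(80,5,30),(85,2,28),(90,0,26)])
```

```text
phi 50 th 29 rot [ 0.4 -3.  -0. ] shift [3.4 1.4 5.1] tcp [528.9 -20.3  76.1]
phi 55 th 25 rot [ 1.  -6.9 -0. ] shift [ 9.2  2.3 10.2] tcp [534.7 -19.4  81.2]
phi 60 th 21 rot [  1.6 -10.9  -0. ] shift [15.5  3.3 15. ] tcp [541.  -18.4  86. ]
phi 65 th 17 rot [  2.2 -14.8  -0. ] shift [22.3  4.3 19.3] tcp [547.8 -17.4  90.3]
phi 70 th 13 rot [  2.8 -18.8  -0. ] shift [29.4  5.3 23.1] tcp [554.9 -16.4  94.1]
phi 75 th 9 rot [  3.4 -22.7  -0. ] shift [36.9  6.5 25.4] tcp [562.4 -15.2  96.4]
phi 80 th 5 rot [  4.  -26.7  -0. ] shift [44.7  7.6 27.2] tcp [570.2 -14.1  98.2]
phi 85 th 2 rot [  4.4 -29.7  -0. ] shift [52.5  8.8 27.4] tcp [578.  -12.9  98.4]
phi 90 th 0 rot [  4.7 -31.6  -0. ] shift [60.2  9.9 27. ] tcp [585.7 -11.8  98. ]
```

```bash
python3 -m crank '0.4 -3 0 3.4 0.6 5 16.9;0.7 -5 0 6.3 1.0 7.6 16.9;1 -6.9 0 9.2 1.4 10.2 16.9;1.3 -8.9 0 12.3 2 12.6 16.9;1.6 -10.9 0 15.5 2.5 15 16.9;1.6 -10.9 0 15.5 2.5 15 16.9' | grep -E 'tcp|force|open|rot'; python3 -m crank '0.3 -2 0 3.4 0.5 2.1 16.9;0.6 -3.9 0 6.8 1 4.3 16.9;0.9 -5.9 0 10.3 1.5 6.2 16.9;1.2 -7.9 0 13.9 2 8.1 16.9;1.2 -7.9 0 13.9 2 8.1 16.9' | grep -E 'tcp|force|open|rot'
python3 - <<'E'
from plan import *
s=snap('side'); save(s,'s4.png')
E
```

```text
tcp_pos: [540.2, -20.0, 86.6]
eef_rot: [3.052, 0.223, -0.562]
force: [-1.3, 0.2, -3.9]
opening: 17.1
grasp_force: 24.0
tcp_pos: [553.5, -18.0, 94.2]
eef_rot: [3.094, 0.226, -0.353]
force: [-1.1, 0.2, -4.1]
opening: 17.0
grasp_force: 23.1
```

```bash
python3 -m crank '0.3 -2 0 4 0.6 1.2 16.9;0.6 -3.9 0 7.5 1.2 2.3 16.9;0.9 -5.9 0 11.4 1.7 3.2 16.9;1.2 -7.9 0 15.3 2.3 4.1 16.9;1.4 -9.4 0 19 2.9 4.2 16.9;1.6 -10.9 0 22.5 3.4 4.3 16.9;1.9 -12.8 0 25.5 3.8 4 16.9;1.9 -12.8 0 25.5 3.8 4 16.9' | grep -E 'tcp|force|open|rot'
python3 - <<'E'
from plan import *
s=snap('side'); save(s,'s5.png')
q=vplane(s,np.array([(0,0)])+0)
g=cv2.cvtColor(s['img'],cv2.COLOR_RGB2HSV)
# projected expected part for reference
a=np.radians(8.5);u=np.array([np.cos(a),np.sin(a),0]);v=np.array([-u[1],u[0],0])
P=lambda sx,l,z: sx*u+(-98.2+l)*v+[0,0,z]
o=s['obs']['tcp_pos']; sx=o@u; zb=o[2]+13-85; print(sx,zb)
px=proj(s,[P(sx-15,15,zb),P(sx-15,15,zb+50),P(sx+15,15,zb+50),P(sx+15,15,zb)]); print(px.round(1).tolist())
x0,y0=px.min(0).astype(int)-25; x1,y1=px.max(0).astype(int)+25
c=s['img'][y0:y1,x0:x1]; cv2.imwrite('pics/s5c.png',cv2.resize(c,None,fx=8,fy=8,interpolation=cv2.INTER_CUBIC)[:,:,::-1]); print(x0,y0,c.shape)
m=(c.max(2)<95).astype(np.uint8); 
for r in m: print(''.join('#' if k else '.' for k in r))
E
```

```text
tcp_pos: [578.6, -13.9, 97.6]
eef_rot: [3.131, 0.229, -0.004]
force: [-1.1, -0.7, -4.4]
opening: 16.9
grasp_force: 19.5
570.2360844265761 25.61066337527987
[[277.7, 223.6], [277.0, 206.2], [260.0, 206.4], [261.5, 223.9]]
235 181 (67, 67, 3)
......................###################......###.................
......................##################.......###.................
......................##################.......###.................
.......................##################.....####.................
.......................##################.....####.................
.......................##################.....###..................
.......................#################......###..................
........................################....#.###..................
.........................###############....#####..................
.........................##..########.......#####..................
.........................##..#########.....#####...................
.........................##..#########.....#####...................
.........................##..#########.....
[... 2996 characters left out ...]
....................
...##########..........##...........###............................
...##########..........##...........###............................
...##########..........##...........###............................
...##########..........##...........###............................
....########...........##..........####............................
....########...........##..........###.............................
.....######.............#..........###.............................
........................#..........###.............................
........................#..........###.............................
........................#.........####.............................
```

```bash
python3 -m crank '0 0 0 1.5 0.2 0 16.9;0 0 0 3 0.5 0 16.9;0 0 0 4 0.6 0 16.9;0 0 0 4 0.6 0 16.9' | grep -E 'tcp|force|open|rot';  python3 -m crank '0 0 0 0 0 0 0;0 0 0 0 0 0 0;0 0 0 0 0 0 0;0 0 0 0 0 0 0' | grep -E 'tcp|force|open|rot'; python3 -m crank '0 0 0 -10 -1.5 0 0;0 0 0 -30 -5 10 0;0 0 0 -60 -9 20 0;0 0 0 -80 -12 30 0;0 0 0 -80 -12 30 0;0 0 0 -80 -12 30 0' | grep -E 'tcp|force|open|rot'
python3 - <<'E'
from plan import *
s=snap('side'); save(s,'s6.png')
w=snap('wrist'); save(w,'w6.png'); t=snap('top'); save(t,'t6.png')
a=np.radians(8.5);u=np.array([np.cos(a),np.sin(a),0]);v=np.array([-u[1],u[0],0])
o=s['obs']['tcp_pos']; sx=o@u; l=o@v; zb=o[2]+13-85; P=lambda x,k,z: (sx+x)*u+(l+k)*v+[0,0,z]
px=proj(s,[P(-15,15,zb),P(-15,15,zb+50),P(15,15,zb+50),P(15,15,zb)]); print(px.round(1).tolist())
x0,y0=px.min(0).astype(int)-22; x1,y1=px.max(0).astype(int)+12
c=s['img'][y0:y1,x0:x1]; print(x0,y0)
for r in c.max(2): print(''.join('#' if k<75 else '+' if k<110 else '.' for k in r))
E
```

```text
tcp_pos: [583.8, -12.9, 98.0]
eef_rot: [3.132, 0.23, -0.001]
force: [-2.0, -0.1, -4.8]
opening: 16.9
grasp_force: 17.2
tcp_pos: [583.2, -13.0, 97.8]
eef_rot: [3.132, 0.23, -0.002]
force: [-1.5, -0.7, -5.7]
opening: 15.3
grasp_force: 58.5
tcp_pos: [504.7, -25.0, 129.3]
eef_rot: [3.131, 0.229, 0.007]
force: [0.3, -1.0, -4.8]
opening: 15.5
grasp_force: 58.8
[[318.8, 211.6], [320.3, 193.0], [302.7, 193.3], [302.2, 211.9]]
280 171
#+.++#+++...++.++.+++++####################+++......
#+.++#++...+++++++.+.++####################+++.....+
#+.++#++....+++++.+++++####################++......+
#+.++#++...+++++++++.++###############+###+++......+
#+.+++++..+.++++++++.++###+.+#########.....+.......+
++++#+++...++++..+++++####..+#########.....+.......+
++++#++....++++++++.++####..+#########.....++......+
++++#++...+++++.+..+++####..+#########....+++......+
+.+++++....++++.++++++####..+########+....+++......+
+.+++++....+++++++++++####..+########.....++......++
+++#++....++.+..++++++####..+########....+++......++
.++#++.....+.++.+.++++####..+########....+++......++
+++#++...+.+++++..+++#####..+#####
[... 1385 characters left out ...]
...........
+.....+..+...+++++++++################++++..........
+.....+......++++.++++++++############+++...........
....++...+....++.+++++++++++++++++#+++++............
....+.+..+...+++++++++++.++++++++++++++++...........
......+.......++++++++.++++++++++++++++++...........
+....+.......++++++++++++.+++++++++++++++...........
.....+.....+..+++++++++++++++++++++++++++...........
....+.+.+...++++.++++++++++++++++++++++++...........
.....+..++.....+++++++++++++++++++++++++............
.............++.+++++++++.++++++++++++++............
.....+.......++..+++++++.++++++++++++++++...........
...+........+.+++++++++++++++++++++++++.+...........
...+.......+++++++++++++++++++++++++++++............
```

The part hangs upright within about 3° going by the side-view mask, with foot edges near columns 21–42 at the top and 22–38 at the bottom. Next I'll carry it over the vise.

```bash
python3 -m crank '0 0 0 0 0 25 0;0 0 -1 5 -15 45 0;0 0 -2 17 -45 48 0;0 0 -3 30 -75 48 0;0 0 -5 42 -105 48 0;0 0 -5 54 -135 48 0;0 0 -5 66 -165 48 0;0 0 -5 76 -190 48 0' | grep -E 'tcp|force|open|rot';  python3 -m crank '0 0 0 2 -5 0 0;0 0 0 3.5 -9.5 0 0;0 0 0 3.5 -9.5 0 0;0 0 0 3.5 -9.5 0 0;0 0 0 3.5 -9.5 0 0' | grep -E 'tcp|force|open|rot'
python3 - <<'E'
from plan import *
w=snap('wrist'); save(w,'w7.png'); t=snap('top'); save(t,'t7.png'); s=snap('side'); save(s,'s7.png'); np.save('w7.npy',w,allow_pickle=True)
o=s['obs']['tcp_pos']; print(o, s['obs']['joints'])
a=cv2.resize(w['img'][0:300,120:420],(500,500)); a=np.hstack([a,cv2.resize(s['img'][80:200,210:282],(300,500))])
cv2.imwrite('pics/c7.png',a[:,:,::-1])
E
```

```text
tcp_pos: [580.5, -217.3, 175.1]
eef_rot: [3.138, 0.091, -0.001]
force: [0.3, -0.3, -4.6]
opening: 15.7
grasp_force: 59.7
tcp_pos: [583.2, -222.8, 176.2]
eef_rot: [3.139, 0.096, -0.0]
force: [0.3, 0.2, -4.5]
opening: 15.5
grasp_force: 59.6
[ 583.13497949 -223.3358215   176.32074767] [ 0.50775389  0.51122259 -0.26118382  1.37021151  0.13360765  1.2769145
 -1.27027611]
```

```bash
python3 -m crank '0 0 0 0.5 -1 -15 0;0 0 0 0.5 -1 -30 0;0 0 0 0.5 -1 -45 0;0 0 0 0.5 -1 -58 0;0 0 0 0.5 -1 -66 0;0 0 0 0.5 -1 -69 0;0 0 0 0.5 -1 -69 0;0 0 0 0.5 -1 -69 0' | grep -E 'tcp|force'; python3 -m crank '0 0 0 0 0 -1 0;0 0 0 0 0 -2 0;0 0 0 0 0 -2 0' | grep -E 'tcp|force'; python3 -m crank '0 0 0 0 0 -1 0;0 0 0 0 0 -1.5 0;0 0 0 0 0 -1.5 0' | grep -E 'tcp|force'
```

```text
tcp_pos: [584.2, -225.6, 107.9]
force: [-0.1, -0.3, -4.1]
grasp_force: 59.6
tcp_pos: [584.0, -225.6, 105.5]
force: [-0.7, -0.2, -4.4]
grasp_force: 59.6
tcp_pos: [584.5, -225.6, 105.3]
force: [-1.7, 0.2, 5.5]
grasp_force: 60.6
```

```bash
python3 -m crank '0 0 0 0 0 0 16.9;0 0 0 0 0 0 17;0 0 0 0 0 -0.5 17;0 0 0 0 0 -0.5 17' | grep -E 'tcp|force|open'
python3 - <<'E'
from plan import *
s=snap('side'); o=s['obs']; save(s,'s8.png')
w=snap('wrist'); save(w,'w8.png'); t=snap('top')
a=np.hstack([cv2.resize(w['img'][0:420,70:490],(480,480)),cv2.resize(s['img'][85:205,225:305],(320,480),interpolation=cv2.INTER_CUBIC)])
cv2.imwrite('pics/c8.png',a[:,:,::-1])
E
```

```text
tcp_pos: [585.0, -225.7, 105.0]
force: [0.1, 1.3, 7.8]
opening: 17.4
grasp_force: 16.4
```

View pics/c8.png

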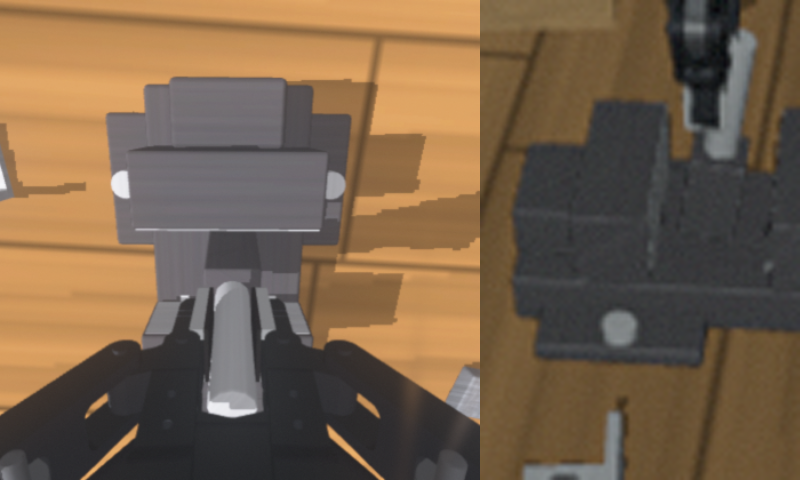

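The composite shows the foot standing between the jaws with a clear gap to the fixed jaw. In the side half, though, the pin runs (720,155)→(745,40), so it may lean toward the robot. The pin's end cap in the wrist half is near (234,402). I'll measure the lean.

```bash
python3 - <<'E'
from plan import *
w=snap('wrist'); s=snap('side'); st()
for z in(148,152): print('cap wrist',plane(w,[(70+234*.875,402*.875)],z)[0].round(1))
psi=3.4;a=np.radians(psi);v=np.array([-np.sin(a),np.cos(a),0]);u=np.array([np.cos(a),np.sin(a),0])
lat=np.array([584,-225.5,0])@v
q=vplane(s,[(225+720/4,85+155/4),(225+745/4-80*0,85+40/4)][:2],psi,lat)
E
python3 - <<'E'
from plan import *
s=snap('side')
psi=3.4;a=np.radians(psi);v=np.array([-np.sin(a),np.cos(a),0]);lat=np.array([584,-225.5,0])@v
X=lambda x,y:(225+(x-480)/4,85+y/4)
q=vplane(s,[X(722,152),X(743,40)],psi,lat);d=q[1]-q[0];print(q.round(1),np.hypot(*d),'lean deg (neg=toward robot)',np.degrees(np.arctan2(d[0],d[1])))
y0,x0=85,265
for r in s['img'][85:150,265:300].max(2): print(''.join('#' if k<75 else '+' if k<120 else '-' if k<160 else '.' for k in r))
E
```

```text
time 17.05
joints [ 0.507  0.57  -0.253  1.46   0.152  1.127 -1.284]
dq [-0.001  0.    -0.001 -0.001 -0.    -0.     0.   ]
joint_efforts [  0.152 -42.846  -2.61  -19.15    0.109  -0.382   0.   ]
tcp_pos [ 585.02  -225.742  105.01 ]
eef_rot [3.137 0.093 0.005]
force [-0.408  0.259  7.329]
torque [0.207 0.308 0.034]
grasp_force 16.372
opening 17.298
cap wrist [ 569.1 -227.9  148. ]
cap wrist [ 572.8 -227.7  152. ]
[[562.9  78.8]
 [551.8 149.4]] 71.52393750500737 lean deg (neg=toward robot) -8.927313967214078
++++++######++++############+++++++
+++++++#####++++###########++++++++
+++++++#####++++#########++++++++++
+++++++#####++++#########++++++++++
+++++++#####++++#########++++++++++
+++++++####+++++#########++++++++++
++++++#####+--+++########++++++++++
+++++++####+----+########-+++++++++
+++++++####+++++########+---+++++++
+++++++################++----++++++
+++++++################------++++++
+++++++###############+------++++++
+++++++###############+-----+++++++
++++++++###############-----++++++#
++++++++###############-----++++++#
++++++++###############----+++++++#
++++++++####
[... 1051 characters left out ...]
################
###################################
###################################
###################################
###################################
##+################################
###################################
##+################################
##+################################
###################################
###################################
###+##############################+
###################################
###################################
###################################
##+################################
##++###############################
##++###############################
###################################
###################################
```

The pin leans about 7–9° toward the robot: it over-turned slightly, and the early bed contact agrees. I'll lift it a little, tilt it back with the tool, and set it down again.

```bash
python3 -m crank '0 0 0 0 0 0 0;0 0 0 0 0 0 0;0 0 0 0 0 0 0;0 0 0 0 0 4 0;-0.2 4 0 0 0 5 0;-0.5 8 0 -1.5 0 5 0;-0.5 8 0 -1.5 0 5 0;-0.5 8 0 -1.5 0 5 0' | grep -E 'tcp|force|rot'
python3 - <<'E'
from plan import *
s=snap('side'); save(s,'s9.png')
for r in s['img'][85:130,265:300].max(2): print(''.join('#' if k<75 else '+' if k<120 else '-' if k<160 else '.' for k in r))
E
```

```text
tcp_pos: [581.5, -224.9, 106.2]
eef_rot: [3.128, 0.094, -0.222]
force: [-0.5, 0.4, -4.1]
grasp_force: 59.1
######++++############+++++++++++++
######++++############+++++++++++++
+#####++++############+++++++++++++
+++###++++#############++++++++++++
++####++++#############++++++++++++
+#####+++++############++++++++++++
+####++++++##########++-+++++++++++
+####++++++##########+-----++++++++
+#####++++##########+------++++++++
++#####+#############------++++++++
++###################------++++++++
++###################------++++++++
+++##################+-----++++++++
++++#################+-----+++++++#
++++#################+-----+++++++#
+++++################+-----+++++++#
+++++################+-----+++++++#
+++++###############++----+++++++++
++++++##############++----+++++++#+
++++++##############++-----++++++#+
+++++++#############-+-----++++++#+
+++++++#############-+-----++++++++
++++++++##++########-------++++++++
++++++++##+-+#######--+----+++++#++
+++++++++#+-+#######------++++++#++
#++++++++##++#######+-----++++++#++
######++++#++#######+-----++++++#++
######++++++++#######-----+++++++++
#######+++++-+#######-----+++++#+++
########++++-+#######-----+++++#+++
########++++-+#######-----+++++#+++
########+++++++####++-----+++++++++
#####+##++++++++++#+------+++++++++
#####+##++++++++###+------+####++++
#####+##++++++#####+------+####++++
#####+##++++++++###+------+####++++
########++++++++###+------+####+++#
######+#++++++++###+------+####++++
####++##++++++++###++----++####+++#
####+###++++++++#####+++++#####+++#
####++#########################+++#
####++####################++###+++#
#####+####################+####+++#
###################################
###++##############################
```

```bash
python3 -m crank '0 0 0 0 0 -1.5 0;0 0 0 0 0 -3 0;0 0 0 0 0 -3 0' | grep -E 'tcp|force:'; python3 -m crank '0 0 0 0 0 -1 0;0 0 0 0 0 -1 0' | grep -E 'tcp|force:'; python3 -m crank '0 0 0 0 0 -1 0;0 0 0 0 0 -1 0' | grep -E 'tcp|force:'
```

```text
tcp_pos: [581.4, -225.7, 105.0]
force: [-0.0, 0.1, -4.1]
grasp_force: 59.0
tcp_pos: [582.0, -225.5, 104.1]
force: [-0.4, 0.3, -5.0]
grasp_force: 59.0
tcp_pos: [582.2, -225.5, 103.2]
force: [0.6, -0.6, -5.6]
grasp_force: 59.1
```

```bash
python3 -m crank '0 0 0 0 0 -1 0;0 0 0 0 0 -1 0' | grep -E 'tcp|force:'; python3 -m crank '0 0 0 0 0 -0.7 0;0 0 0 0 0 -0.7 0' | grep -E 'tcp|force:'
```

```text
tcp_pos: [582.5, -225.5, 103.0]
force: [-0.4, 0.1, -0.2]
grasp_force: 59.5
tcp_pos: [582.8, -225.5, 102.9]
force: [-0.1, 0.4, 4.7]
grasp_force: 60.1
```

```bash
python3 -m crank '0 0 0 0 0 0 16.9;0 0 0 0 0 0 17.2;0 0 0 0 0 0 17.6;0 0 0 0 0 0 18.2;0 0 0 0 0 0 19;0 0 0 0 0 0 22;0 0 0 0 0 0 30;0 0 0 0 0 0 45' | grep -E 'tcp|force|open'; python3 -m crank '0 0 0 0 0 0 60;0 0 0 0 0 0 85;0 0 0 0 0 0 85;0 0 0 0 0 0 85' | grep -E 'tcp|force|open'
python3 - <<'E'
from plan import *
s=snap('side'); save(s,'s10.png')
for r in s['img'][75:150,245:305].max(2): print(''.join('#' if k<75 else '+' if k<120 else '-' if k<160 else '.' for k in r))
E
```

```text
tcp_pos: [581.9, -225.5, 101.1]
force: [0.7, -0.3, 0.8]
opening: 43.5
grasp_force: 0.0
tcp_pos: [582.1, -225.5, 101.4]
force: [-0.5, -0.3, -0.3]
opening: 84.9
grasp_force: 0.0
------------++#++###########################+++++++++++++++#
------------++#++###########################++++++++++++++++
------------++#++###########+################+++++++++++++#+
-------------+#+++###########################+++++++++++++#+
-------------+++++#######################+###+++++++++++++#+
-------------++++++#####################+++##+++++++++++++++
-------------++++++######################+##++++++++++++++++
-------------++++++#########################+++++++++++++#++
-------------+++++########++################+++++++++++++#++
-------------+++++#####+++++###############++++++++++++++#++
-------------+++++#####+++++###############++++++++++++++#++
-------------++++++####++++++##############+++++++++++++++++
-------------++++++####+++++###############+++++++++++++#+++
-------------++++++#####++++###############+++++++++++++#+++
-------------++++++#####++++###############+++++++++++++#+++
---------
[... 2950 characters left out ...]
#############################
#####+###++#################################################
#######################+####################################
######################################################+++###
############################################################
############################################################
############################################################
######################++####################################
######################++####################################
######################++####################################
############################################################
############################################################
```

The pin is standing upright: its right edge is at columns 45→44 over rows 18–49. Now I'll retreat upward and get behind the moving jaw with closed fingers.

```bash
python3 -m crank '0 0 0 0 0 15 85;0 0 0 0 0 35 85;0 0 0 0 0 60 85;0 0 0 0 0 85 85;0 0 0 0 0 90 85' | grep -E 'tcp|force:'; python3 -m crank '0.4 -6 0 -30 -2 0 60;0.8 -12 0 -60 -4 0 30;1.1 -18 0 -90 -5 0 0;1.4 -23 0 -120 -7 -10 0;1.4 -23 0 -125 -7 -40 0;1.4 -23 0 -125 -7 -75 0;1.4 -23 0 -125 -7 -105 0;1.4 -23 0 -125 -7 -120 0'| grep -E 'tcp|force:|rot|open'; python3 -m crank '0 0 0 0 0 -12 0;0 0 0 0 0 -13 0;0 0 0 0 0 -13 0'
python3 - <<'E'
from plan import *
t=snap('top'); save(t,'t11.png'); s=snap('side'); save(s,'s11.png')
print(np.round(bot.get_obs()['joints'],2))
for r in s['img'][88:130,265:300].max(2): print(''.join('#' if k<75 else '+' if k<120 else '-' if k<160 else '.' for k in r))
E
```

```text
tcp_pos: [584.3, -226.0, 196.3]
force: [1.2, -0.6, -0.5]
grasp_force: 0.0
tcp_pos: [454.5, -231.3, 68.6]
eef_rot: [-3.105, -0.09, -0.402]
force: [-1.2, 0.1, -0.5]
opening: 0.1
grasp_force: 0.0
time: 21.9
tcp_pos: [457.0, -232.4, 58.4]
eef_rot: [-3.107, -0.091, -0.409]
force: [0.9, -0.0, 0.6]
opening: 0.1
grasp_force: 0.0
[ 0.78  0.3  -0.29  2.05 -0.1   0.58 -0.91]
+++++++++++++++++++++++++++++++++++
+++++++++++++++++++++++++++++++++++
+++++++++++++++++++++++++++++++++++
+++++++++++++++++++++++++++++++++++
+++++++++++++++++++++++++++++++++++
++++++++++++++++++++-----++++++++++
++++++++++++++++++--------+++++++++
++++++++++++++++++--------+++++++++
++++++++++++++++++--------+++++++++
+++++++++++++++++++-------+++++++++
+++++++++++++++++++-------++++++++#
++++++++++++++++++++------++++++++#
+++++++++++++++++++-------++++++++#
+++++++++++++++++++-------+++++++++
+++++++++++++++++++-------+++++++++
+++++++++++++++++++-------+++++++#+
+++++++++++++++++++-------+++++++#+
+++++++++++++++++++-------+++++++#+
+++++++++++++++++++-------+++++++++
+++++++++++++++++++-------+++++++++
+++++++++++++++++++------++++++++++
+++++++++++++++++++-------++++++#++
#++++++++++++++++++------+++++++#++
######+++++++++++++-------+++++++++
######+++++++++++++------++++++++++
#######++++++++++++-------+++++++++
########+++++++++++------++++++#+++
########+++++++++++------++++++#+++
########+++++++++++------++++++++++
#####+##+++++++++++------++++++++++
#####+##+++++++++++-------++++#++++
#####+##++++++++##+------++####++++
#####+##++++++++##+------++####++++
#####+##++++++++##+------++####+++#
#####+##++++++++##+------++####++++
####++##++++++++##++-----+####++++#
#####+##+++++++####+----++####++++#
####+###############+++++#####++++#
####+#########################++++#
##########################+++#++++#
##########################++#######
###++##############################
```

```bash
python3 -m crank '0 0 0 8 0.5 0 0;0 0 0 16 0.9 0 0;0 0 0 23 1.3 0 0;0 0 0 29 1.7 0 0;0 0 0 33 1.9 0 0;0 0 0 35 2.1 0 0' | grep -E 'tcp|force:'; python3 -m crank '0 0 0 2 0.1 0 0;0 0 0 4 0.2 0 0;0 0 0 6 0.4 0 0;0 0 0 8 0.5 0 0;0 0 0 10 0.6 0 0' | grep -E 'tcp|force:';  python3 -m crank '0 0 0 2 0.1 0 0;0 0 0 4 0.2 0 0;0 0 0 6 0.4 0 0;0 0 0 8 0.5 0 0;0 0 0 10 0.6 0 0' | grep -E 'tcp|force:'
```

```text
tcp_pos: [492.7, -230.2, 58.4]
force: [0.0, 0.5, 1.1]
grasp_force: 0.0
tcp_pos: [499.8, -229.9, 57.7]
force: [-5.9, 1.7, 4.9]
grasp_force: 2.7
tcp_pos: [508.6, -229.5, 57.5]
force: [-8.3, -0.3, 6.9]
grasp_force: 4.0
```

```bash
python3 -m crank '0 0 0 1.5 0.1 0 0;0 0 0 3 0.2 0 0;0 0 0 4.5 0.3 0 0;0 0 0 6 0.4 0 0' | grep -E 'tcp|force:'; python3 -m crank '0 0 0 1.5 0.1 0 0;0 0 0 3 0.2 0 0;0 0 0 4.5 0.3 0 0' | grep -E 'tcp|force:';  python3 -m crank '0 0 0 1 0.1 0 0;0 0 0 2 0.1 0 0;0 0 0 3 0.2 0 0' | grep -E 'tcp|force:'
python3 - <<'E'
from plan import *
s=snap('side'); 
for r in s['img'][88:130,258:303].max(2): print(''.join('#' if k<75 else '+' if k<120 else '-' if k<160 else '.' for k in r))
E
```

```text
tcp_pos: [514.6, -229.2, 57.5]
force: [-8.8, -0.2, 6.2]
grasp_force: 4.0
tcp_pos: [519.1, -228.9, 57.5]
force: [-8.7, 0.3, 6.6]
grasp_force: 4.0
tcp_pos: [522.1, -228.8, 57.5]
force: [-7.6, -0.1, 5.8]
grasp_force: 3.9
+++++++++++++++++++++++++++++++++++++++++++#+
+++++++++++++++++++++++++++++++++++++++++++#+
-++++++++++++++++++++++++++++++++++++++++++++
-++++++++++++++++++++++++++++++++++++++++++#+
-+++++++++++++++++++++-++++++++++++++++++++++
++++++++++++++++++------++++++++++++++++++#++
+++++++++++++++++--------+++++++++++++++++#++
++++++++++++++++---------++++++++++++++++++++
+++++++++++++++++-------+++++++++++++++++++++
+++++++++++++++++-------+++++++++++++++++++++
++++++++++++++++++------+++++++++++++++++#+++
++++++++++++++++++------+++++++++++++++++#+++
++++++++++++++++++------+++++++++++++++++++++
++++++++++++++++++------+++++++++++++++++#+++
++++++++++++++++++------+++++++++++++++++++++
++++++++++++++++++------++++++++++++++++#++++
++++++++++++++++++------++++++++++++++++#++++
++++++++++++++++++------++++++++++++++++#++++
++++++++++++++++++------+++++++++++++++++++++
++++++++
[... 349 characters left out ...]
##########
###############+++------++++++###############
###############+++------++++++###############
############++#+++------+++++################
############+####+------+++++################
############+####+------+####################
############+####+------+####################
############+####+------++###################
############+####+------+####################
###########++####+------+####################
##################++-++++####################
####################+########################
###########++################################
#############################################
###########+#################################
##########++#################################
```

```bash
python3 -m crank '0 0 0 1 0.1 0 0;0 0 0 2 0.1 0 0' | grep -E 'tcp|force:'; python3 -m crank '0 0 0 1 0.1 0 0;0 0 0 2 0.1 0 0' | grep -E 'tcp|force:';  python3 -m crank '0 0 0 1 0.1 0 0;0 0 0 2 0.1 0 0' | grep -E 'tcp|force:'
```

```text
tcp_pos: [524.1, -228.7, 57.5]
force: [-8.0, 0.1, 6.1]
grasp_force: 3.9
tcp_pos: [526.0, -228.6, 57.5]
force: [-8.2, -0.6, 6.1]
grasp_force: 3.9
tcp_pos: [528.1, -228.5, 57.5]
force: [-7.8, 0.7, 5.9]
grasp_force: 3.9
```

```bash
python3 -m crank '0 0 0 1 0.1 0 0;0 0 0 2 0.1 0 0' | grep -E 'tcp|force:'; python3 -m crank '0 0 0 1 0.1 0 0;0 0 0 2 0.1 0 0' | grep -E 'tcp|force:';  python3 - <<'E'
from plan import *
s=snap('side'); save(s,'s12.png')
for r in s['img'][88:130,250:295].max(2)[::2]: print(''.join('#' if k<75 else '+' if k<120 else '-' if k<160 else '.' for k in r))
psi=3.4;a=np.radians(psi);v=np.array([-np.sin(a),np.cos(a),0]);lat=np.array([584,-225,0])@v
E
```

```text
tcp_pos: [528.3, -228.5, 57.0]
force: [-12.3, -0.2, 9.8]
grasp_force: 6.6
tcp_pos: [528.3, -228.6, 56.4]
force: [-16.6, -0.2, 11.3]
grasp_force: 8.3
--------+++++++++++++++++++++++++++++++++++++
--------+++++++++++++++++++++++++++++++++++++
-++--++--++++++++++++++++++-+++++++++++++++++
++++++++++++++++++++++--------+++++++++++++++
++++++++++++++++++++++-------++++++++++++++++
+++++++++++++++++++++++------++++++++++++++++
+++++++++++++++++++++++------++++++++++++++++
+++++++++++++++++++++++------++++++++++++++++
+++++++++++++++++++++++------++++++++++++++++
+++++++++++++++++++++++------++++++++++++++++
+++++++++++++++++++++++------+#++++++++++++++
+++++#####+#####+++++++------+#++++++++++++++
+++###################+------+++++++#########
+-+###################+------++++++##########
+++###################+------++++++##########
++####################+------++++++##########
++####################+------+###############
######################+------++##############
#######################+++++++###############
###################++++######################
#############################################
```

```bash
python3 -m crank '0 0 0 0.8 0 0 0;0 0 0 0.8 0 0 0;0 0 0 0.8 0 0 0' | grep -E 'tcp|force:'; python3 -m crank '0 0 0 -4 -0.2 0 0;0 0 0 -12 -0.7 0 0;0 0 0 -30 -2 0 0;0 0 0 -55 -3 20 0;0 0 0 -70 -4 60 0;0 0 0 -70 -4 100 0;0 0 0 -70 -4 140 0;0 0 0 -70 -4 140 0' | grep -E 'tcp|force:'
python3 - <<'E'
from plan import *
s=snap('side'); w=snap('wrist'); t=snap('top'); save(s,'s13.png');save(w,'w13.png');save(t,'t13.png')
st()
for r in s['img'][88:130,250:295].max(2)[::2]: print(''.join('#' if k<75 else '+' if k<120 else '-' if k<160 else '.' for k in r))
for n,(a,b) in dict(red=((0,150,80),(8,255,255)),).items():
    h=cv2.cvtColor(t['img'],cv2.COLOR_RGB2HSV); h0=cv2.cvtColor(cv2.imread('pics/top0.png'),cv2.COLOR_BGR2HSV)
for nm,(y0,y1,x0,x1) in dict(tube=(100,180,205,245),pipe=(115,155,300,335),nut=(278,305,250,278),stop=(170,215,245,312)).items():
    d=np.abs(h[y0:y1,x0:x1,2].astype(int)-h0[y0:y1,x0:x1,2]); print(nm,'changed px',(d>60).sum())
E
```

```text
tcp_pos: [528.3, -228.6, 56.3]
force: [-17.1, 1.0, 12.3]
grasp_force: 8.5
tcp_pos: [471.2, -234.1, 206.0]
force: [0.9, -0.6, 0.4]
grasp_force: 0.0
time 26.95
joints [ 0.792  0.136 -0.291  1.854 -0.123  0.938 -0.942]
dq [-0.001  0.025  0.005  0.032  0.001  0.004  0.   ]
joint_efforts [ 3.0000e-03 -2.9432e+01 -1.0690e+00 -2.3849e+01 -6.1600e-01 -1.1380e+00
  1.0000e-03]
tcp_pos [ 466.252 -231.538  198.18 ]
eef_rot [-3.107 -0.092 -0.41 ]
force [-0.596  0.087 -0.883]
torque [0.003 0.276 0.043]
grasp_force 0.0
opening -0.14
--------+++++++++++++++++++++++++++++++++++++
---------++++++++++++++++++++++++++++++++++++
-+++-++++++++++++++++++++++++++++++++++++++++
++++++++++++++++++++++--------+++++++++++++++
++++++++++++++++++++++-------++++++++++++++++
+++++++++++++++++++++++------++++++++++++++++
+++++++++++++++++++++++------++++++++++++++++
+++++++++++++++++++++++------++++++++++++++++
+++++++++++++++++++++++------++++++++++++++++
+++++++++++++++++++++++------+#++++++++++++++
+++++++++++++++++++++++------+#++++++++++++++
++++#######+####+++++++------+#++++++++++++++
+++###################+------+#++++##########
+++###################+------+#++++##########
+++###################+------+#++++##########
++####################+------+#++++##########
++####################+------+###############
######################+------++##############
#######################+++++++###############
####################+#+######################
#############################################
tube changed px 0
pipe changed px 0
nut changed px 0
stop changed px 0
```

The foot is clamped: the jaw stopped dead as the push rose to 17 N. The pin is vertical in the side view, and the top view shows no change at the tube, pipe, nut or stop. I'm handing it in.

```bash
python3 -c "
from plant import bot
print(bot.job_done())"
```

```text
the job is handed in; nothing more can be done
None
```

The hinge pin was turned upright against the stop, stood on the vise bed and clamped by its foot between the jaws at about 17 N. The pipe stub, nut and tube offcut show no change in the top view. It over-turned about 8° at the stop, so I straightened it with the tool before letting go, and the job was handed in at about 27 s.

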